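# Open both doors of the bolted ink cabinet

### The arm

A 6-joint arm with a two-finger parallel gripper is mounted at the origin on a cart in front of the work surface, level with it; the furniture and walls round the work are solid. World frame = base frame: x ahead of the robot, y to its left, z up, the work surface at z = 0. Lengths are in mm, angles in degrees, forces in N, time in s.
With the tool pointing down it reaches from about 300 to 850 mm from the base axis. Payload 4.2 kg.
Tool frame: the origin (TCP) lies midway between the tips of the shut fingers; the grasp point (between the pads) lies env.hold_point_z behind it (env.hold_point_z is the distance from the TCP to the grasp point, in mm); z points along the fingers, y is the line along which they close (so a half turn about z gives the same grasp; the last joint's range is limited). The gripper opens to 91 mm and grips with 3 to 60 N. Pads are 32 mm wide; open, the fingers measure 118 mm over their backs; the gripper's body (76 mm by 178 mm) begins 60 mm behind the grasp point.
Start: joints at [69.271, 18.312, 89.639, -0, 72.044, -1.146], TCP at [192.734, 541.756, 185.576] pointing down, gripper open.
Joint ranges: [-177.97, 177.97], [-48.28, 115.42], [12.27, 149.76], [-77.06, 257.06], [2.81, 150.46], [-146.56, 146.56]. Speed limits (degrees/s): [147.25, 147.25, 180, 180, 180, 180].

### API

Orientations are given as [roll, pitch, yaw] about the fixed x, y, z axes, in that order (R = Rz(yaw) Ry(pitch) Rx(roll)).
In Python, from workcell import env, viewer, spotter gives the robot as it stands.
- The arm moves only by the tool apply_moves, never from a script. Its arguments are lists of equal length, an entry for each row: "delta_pos": the shift along the world's x, y, z normalised to -1 to 1, where 1 is 120 mm, a list of three; "rot": the turn, a rotation vector about the world's x, y, z normalised to -1 to 1, where 1 is 1.5 rad, a list of three; "hand": the opening, from 0 (shut) to 1 (fully open). A call has 1 to 10 rows; each row is the pose to reach, as a shift and turn from the pose commanded when the call began; what a row does not reach only later rows make up. A row lasts 1/12 s, in which the tool goes at most 41.7 mm and 7.16 degrees, less where a joint would pass 70% of its speed; a pose out of reach is approached as far as the arm can. A call with a number of a shift or a turn outside -1 to 1 is refused whole. A call with a gripper value outside its range is refused whole. The fingers move at their own pace and stop on an object; "newtons" is the grip in N (left out, the last holds). Time passes only in rows, so rows that repeat a pose let the fingers close. It gives the time, the measured TCP pose, the force, the opening and the grip force at its end, in the units of the state.
- env.state(): the state, without advancing time (a new reading comes with each control period).
- viewer.grab_frame(name): name is "scene" or "top" or "wrist"; returns a dict with "pixels" (420x560x3 uint8, red, green, blue), "camera_matrix" (3x3 intrinsics, pixels), "k1" (the pictures are not rectified: a ray, as slopes to the right and down, at radius r is drawn at 1 + k1 r^2 times it, then the intrinsics apply), "R" (3x3) and "t" (3): a world point X has camera coordinates R X + t; the wrist camera has in their place "mount" (4x4, takes a point from camera to tool coordinates, whose origin is the TCP and whose axes are the flange's). Camera axes: x right, y down, z forward; pixel columns grow to the right and rows downward; lengths in mm; the calibration is good to about 2 mm. A picture is of the moment at which its call begins: read the wrist's pose just before it. There is no depth.
- env.job_done(): hands the job in; it is judged then, once.
Trained networks look in a picture, given as the dict that the camera call returned (one of the last four; its "shot" number tells which), for a name from the list of things; names that differ only in an ending like _2 or _b are one class to them, and where a whole thing is asked for, a point or a joint stands for the part that bears it (a point fixed in the world has none). Each returns a list of dicts, best first, with "score" (0 to 1); they miss things now and then, are a little off and sometimes report something else, mostly with a low value. They report only what shows in the picture. A call takes as long as a camera call.
- spotter.trace(picture, query): "mask" (420x560 bool, what is visible of it) and "box" ([centre column, centre row, width, height] in pixels, round what is visible of it).
- spotter.landmark_of(picture, query): "position" ([column, row] in pixels: a listed point, or the origin of a listed thing).
The state is a dict: "time_s": time; "qpos": joint angles; "qvel": joint speeds; "effort": joint torques, N m; "ee_pos": TCP position; "ee_rot": TCP orientation; "force": force on the tool from outside, world axes, zero at the start; "torque": the same for the moment, N m; "gripper_width": finger opening in mm; "gripper_force": force on a finger pad.
Only numpy, scipy, OpenCV 4.12 (cv2) and the standard library are available. Lean on these libraries where they do the work, as an engineer would, in place of code of your own. Each camera call takes 0.05 s, during which the arm holds its last target. There are 200 camera calls.

### The job

Open both doors of the small yellow ink cabinet wide, about square to its front, so that the ink tins inside can be taken out. The left door overlaps the right one and opens first; the right door is held by a brass flush bolt in its top edge, whose tab must be slid all the way down and left there before that door is opened, never forced. Do not disturb the cup, the counter or the roll of tape on the table.

Things in the scene. Friction and masses are not known exactly. Their poses are not given: they have to be found in the camera images.
- ink_cabinet: Yellow steel cabinet, fixed, 260 mm wide, 100 deep, 165 high. Origin: middle of the lower edge of its front, at table height; x points into the cabinet (away from the robot), y to its left as the robot sees it, z up. Two doors 137 mm high, 120 wide, 18 thick are set flush into the front (face at x = 0) under a 13 mm lintel. Two ink tins stand fixed inside.
- active_leaf (a joint): Left door, angle in rad: 0 shut, grows as its free edge swings out towards the robot, at most 1.75. Hinge friction 0.05 N m: stays where it is left. It may start up to 0.35 ajar. A steel strip on its free edge overlaps the front of the right door by 9 mm, so the right door cannot open while the left one is shut.
- active_leaf_hinge (a point): Point on the vertical hinge axis of the left door, at the left end of the front, 128 mm above the table; its axes turn with the door and are the cabinet's when the door is shut.
- active_handle (a point): Grip point of the left door's handle, an upright round steel bar 10 mm thick, 85 to 157 mm above the table, its axis 30 mm in front of the face and 92 mm from the hinge along the door, on two thin stand-offs. The point is on the bar's axis, 132 mm up. x points square into the face, y along the door (left when shut), z up; they turn with it. Can be pinched from above, fingers left and right.
- passive_leaf (a joint): Right door (the passive leaf), angle in rad: 0 shut, grows as its free edge swings out towards the robot, at most 1.75. Stiff hinge (0.05 N m): stays where it is left. Held shut by the flush bolt until that is withdrawn.
- passive_leaf_hinge (a point): Point on the vertical hinge axis of the right door, at the right end of the front, 128 mm above the table; axes as for the left hinge.
- passive_handle (a point): Grip point of the right door's handle, a bar like the left one (10 mm thick, 85 to 157 mm up, axis 30 mm in front of the face), 50 mm from the hinge along the door; point on the bar's axis 132 mm above the table, axes as for the left handle. The bolt's tab stands 52 mm beside it (centre to centre), towards the middle: open the fingers only part of the way here.
- flush_bolt (a joint): Flush bolt of the right door, travel in m: 0 shot up (its rod 11 mm into the lintel), 0.020 fully withdrawn (down); beyond about 0.012 the door is free. Slides with about 4 N of friction and stays where it is left. It starts shot, within 3 mm of 0.
- bolt_tab (a point): Middle of the top face of the bolt's brass thumb tab, on the right door's face near its free edge: 16 mm wide, 8 mm high, reaching from 2 to 28 mm in front of the face (this point: 15 mm in front). With the bolt at 0 it is 140 mm above the table; it moves down with the bolt. Nothing stands above it: press it down from above, or pinch it. Axes as for the right handle.
- cup_center (a point): Centre of a loose pale cup, 63 mm across and 62 mm high, standing on the table to the left: leave alone.
- counter_center (a point): Centre of a loose round white tally counter, 52 x 46 mm and 21 mm high, on the table to the left: leave alone.
- tape_center (a point): Centre of a loose roll of masking tape lying flat on the table to the left, 104 mm across and 25 mm high: leave alone.

How it is judged:
By the outcome, as a careful person would: the job done as asked, in the order asked, and still so for the second after the job is handed in, with the robot touching nothing.
It also fails if it takes over 61 s, if anything falls off the work surface, if the arm or the gripper's body presses on something with over 40 N, if the wrist force passes 120 N, or if a joint passes its speed limit or range.

## Working session

There is one attempt and no reset: what is moved stays moved. The work goes in short steps, Python scripts to look and compute and a tool call to move; the robot and the scene stay as the last step left them, time stands still between calls to the robot, and variables do not carry over. Pictures are saved under pics/ and viewed, at most 10 in all, crops included, and the job is handed in when it is done.

Besides the shell and the picture viewer there is one more tool, called as a command line: name --argument value ..., lists and objects as JSON in quotes. apply_moves: Moves the arm, as the interface text tells. Its arguments: {"type":"object","properties":{"delta_pos":{"type":"array"},"rot":{"type":"array"},"hand":{"type":"array"},"newtons":{"type":"number"}},"required":["delta_pos","rot","hand"]}

```bash
mkdir -p pics; cat > h.py <<'E'
import numpy as np, cv2
from scipy.spatial.transform import Rotation as Ro
from workcell import env, viewer, spotter
def grab(n):
    s=env.state(); f=viewer.grab_frame(n)
    if n=="wrist":
        M=np.array(f["mount"]); T=np.eye(4); T[:3,:3]=Ro.from_euler('xyz',s["ee_rot"],degrees=True).as_matrix(); T[:3,3]=s["ee_pos"]
        W=np.linalg.inv(T@M); f["R"]=W[:3,:3]; f["t"]=W[:3,3]
    return f
def ray(f,p):
    K=np.array(f["camera_matrix"]);k=f["k1"]
    d=np.array([(p[0]-K[0,2])/K[0,0],(p[1]-K[1,2])/K[1,1]]);u=d.copy()
    for _ in range(30): u=d/(1+k*(u@u))
    R=np.array(f["R"]);t=np.array(f["t"]).ravel()
    v=R.T@np.array([u[0],u[1],1]); return -R.T@t, v/np.linalg.norm(v)
def proj(f,X):
    c=np.array(f["R"])@np.array(X)+np.array(f["t"]).ravel(); u=c[:2]/c[2]; u=u*(1+f["k1"]*(u@u))
    K=np.array(f["camera_matrix"]); return np.array([K[0,0]*u[0]+K[0,2],K[1,1]*u[1]+K[1,2]])
def tri(rs):
    A=sum(np.eye(3)-np.outer(d,d) for c,d in rs); b=sum((np.eye(3)-np.outer(d,d))@c for c,d in rs); X=np.linalg.solve(A,b)
    return X,[round(float(np.linalg.norm((np.eye(3)-np.outer(d,d))@(X-c))),1) for c,d in rs]
def onz(f,p,z):
    c,d=ray(f,p); return c+d*(z-c[2])/d[2]
def save(f,n): cv2.imwrite(f"pics/{n}.png",f["pixels"][:,:,::-1])
E
python3 - <<'E'
from h import *
np.set_printoptions(precision=1,suppress=True)
print(env.hold_point_z,env.state())
F={n:grab(n) for n in("scene","top","wrist")}
for n,f in F.items(): save(f,"a_"+n)
for q in ["ink_cabinet","active_leaf_hinge","active_handle","passive_leaf_hinge","passive_handle","bolt_tab","cup_center","counter_center","tape_center"]:
    rs=[]
    for n,f in F.items():
        r=spotter.landmark_of(f,q)
        if r:
            print(q,n,round(r[0]["score"],2),np.array(r[0]["position"]))
            if r[0]["score"]>.4: rs.append(ray(f,r[0]["position"]))
    if len(rs)>1: print("   ",tri(rs))
for n,f in F.items(): print(n,-np.array(f["R"]).T@np.array(f["t"]).ravel())
cv2.imwrite("pics/a.png",np.hstack([cv2.resize(F[n]["pixels"],(400,300))[:,:,::-1] for n in("top","wrist")]))
E
```

```text
18.8 {'time_s': 0.0, 'qpos': array([69.3, 18.4, 89.7,  0. , 72. , -1.1]), 'qvel': array([-0. ,  0. ,  0. , -0. , -0.1, -0. ]), 'effort': array([  0. , -41.2, -23.2,   0.1,   0. ,  -0. ]), 'ee_pos': array([192.5, 541.2, 184.7]), 'ee_rot': array([-179.9,   -0. ,  160.4]), 'force': array([-0.2, -0.2,  0.7]), 'torque': array([0., 0., 0.]), 'gripper_force': 0.0, 'gripper_width': 91.38750432964797}
ink_cabinet top 0.63 [376.  217.3]
active_leaf_hinge scene 0.7 [341.5 225.2]
active_leaf_hinge top 0.74 [335.7 195.7]
    (array([ 593.2, -117.1,  116.6]), [0.6, 0.6])
active_handle scene 0.94 [343.2 251.7]
active_handle top 0.86 [365.9 221.8]
    (array([ 523.4, -184.7,  127.5]), [2.7, 2.7])
passive_leaf_hinge scene 0.7 [406.7 304.2]
passive_leaf_hinge top 0.75 [435.3 224.5]
    (array([ 511.5, -355.2,  124.5]), [5.6, 5.6])
passive_handle scene 0.97 [373.5 283.9]
passive_handle top 0.56 [412.8 230.5]
    (array([ 494.7, -290.8,  139.9]), [8.5, 8.5])
bolt_tab scene 0.4 [373.3 266.2]
bolt_tab top 0.74 [365.5 218.8]
cup_center scene 0.76 [198.4 218.2]
cup_center top 0.74 [209.7 270.6]
    (array([413.8, 210.1,  29.9]), [0.8, 0.8])
counter_center scene 0.53 [265.1 185.1]
counter_center top 0.67 [338.4 193.2]
    (array([508.1, -60.8, 263.3]), [76.5, 76.5])
tape_center scene 0.73 [378.6 283.3]
tape_center top 0.73 [338.2 192.9]
    (array([ 655.2, -177. ,  -81.1]), [33.3, 33.3])
scene [ -10.8 -542.8  740.3]
top [ 428.1   19.1 1127.1]
wrist [129.9 564.  384.1]
```

View pics/a_scene.png

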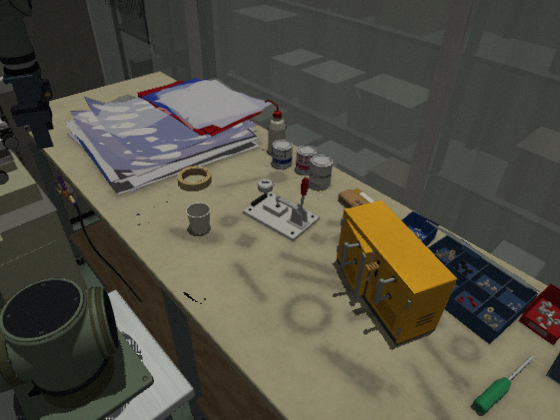

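View pics/a_top.png

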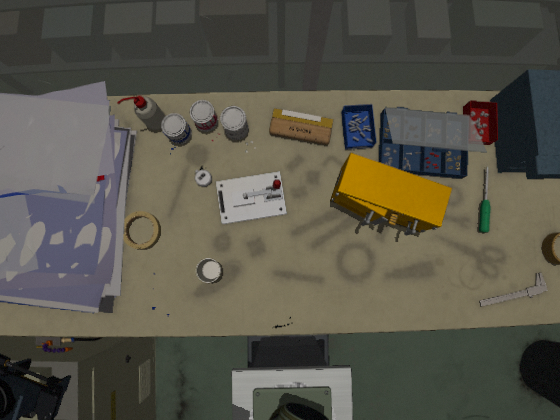

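The scene view shows the cabinet at columns 338-455 and rows 200-345, with handles near (350,250) and (388,283). In the top view its roof runs from (332,205) to (440,230). I'll zoom in next.

```bash
python3 - <<'E'
import cv2,numpy as np
a=cv2.imread("pics/a_scene.png")[195:355,325:465]; b=cv2.imread("pics/a_top.png")[145:245,320:460]
a=cv2.resize(a,None,fx=3.7,fy=3.7,interpolation=2); b=cv2.resize(b,None,fx=5.5,fy=5.5,interpolation=2)
cv2.imwrite("pics/za.png",a); cv2.imwrite("pics/zb.png",b)
E
```

```text
(no output)
```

View pics/za.png

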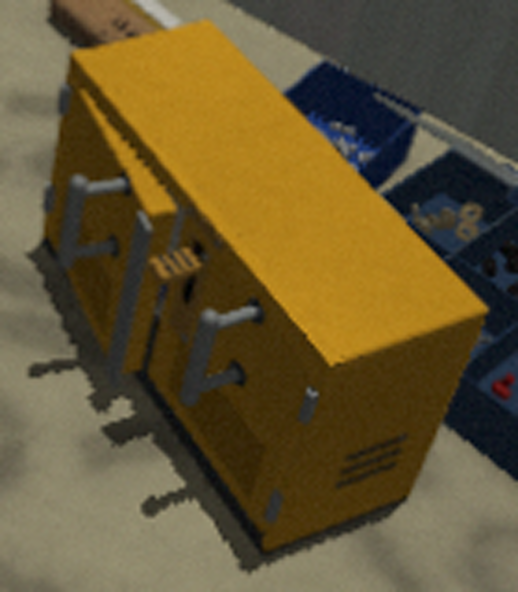

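View pics/zb.png

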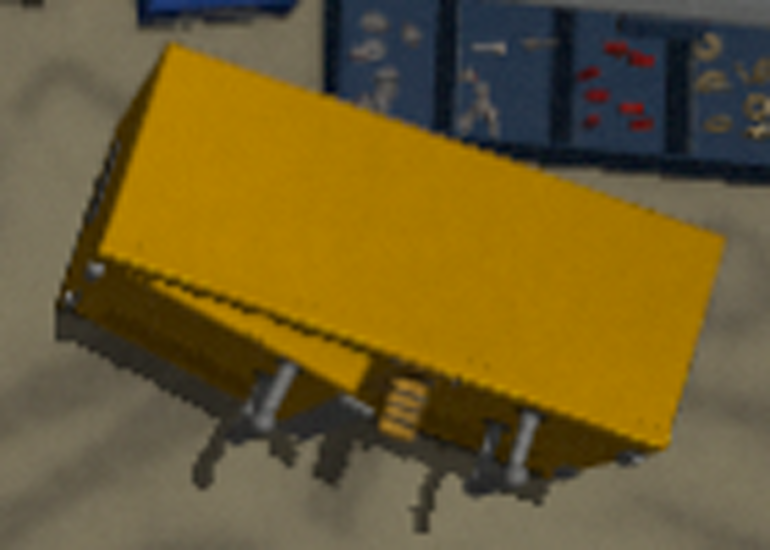

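```bash
cat > fit.py <<'E'
from h import *
from scipy.optimize import least_squares
def cab(p,X):  # cabinet->world
    c,s=np.cos(p[2]),np.sin(p[2]); X=np.array(X,float); return np.array([p[0]+c*X[0]-s*X[1],p[1]+s*X[0]+c*X[1],X[2]])
HY=120.5
def act(p,d,l,z,th): # d in front of face, l from left hinge along door
    return cab(p,[-d*np.cos(th)-l*np.sin(th), HY-l*np.cos(th)+d*-np.sin(th)*-1*-1 if 0 else HY-l*np.cos(th)+d*np.sin(th)*1, z])
def pas(p,d,l,z,th):
    return cab(p,[-d*np.cos(th)-l*np.sin(th), -HY+l*np.cos(th)-d*np.sin(th), z])
E
python3 - <<'E'
from fit import *
np.set_printoptions(precision=1,suppress=True)
S=grab("scene");T=grab("top")
C={'fl':(0,130,165),'bl':(100,130,165),'br':(100,-130,165),'fr':(0,-130,165),'dfr':(0,-130,0),'dfl':(0,130,0),'dbr':(100,-130,0)}
s={'fl':(72,57),'bl':(208,20),'br':(488,310),'fr':(332,363),'dfr':(265,550),'dfl':(45,240),'dbr':(408,497)}
t={'bl':(170,43),'fl':(100,253),'fr':(667,448),'br':(724,238)}
z=lambda q,k,o:np.array(q)/k+np.array(o)-.4
sp=[(z(v,3.7,(325,195)),cab,C[k]) for k,v in s.items()]; tp=[(z(v,5.5,(320,145)),cab,C[k]) for k,v in t.items()]
def res(p,full=False):
    r=[]
    for f,L in((S,sp),(T,tp)):
        for q,_,X in L: r.append(proj(f,cab(p,X))-q)
    r+= [proj(S,pas(p,30,50,157,0))-z((208,315),3.7,(325,195)), proj(T,pas(p,30,50,157,0))-z((518,480),5.5,(320,145))]
    r+= [proj(S,act(p,30,92,157,p[3]))-z((77,183),3.7,(325,195)), proj(T,act(p,30,92,157,p[3]))-z((265,425),5.5,(320,145))]
    return np.array(r) if full else np.ravel(r)
o=least_squares(res,[560,-230,-.4,.2],loss='soft_l1'); p=o.x
print(p[:2],np.degrees(p[2:])); print(res(p,True).T)
for n,X in dict(ahinge=cab(p,[0,120.5,128]),ah=act(p,30,92,132,p[3]),ph=pas(p,30,50,132,0),tab=pas(p,15,102,140,0)).items():
    print(n,X,proj(S,X),proj(T,X))
np.save("p.npy",p)
E
```

```text
[ 550.3 -236.6] [-20.4  10.9]
[[-0.4  0.7  1.5 -0.1 -0.4 -1.   0.3 -0.1 -0.3  0.3  1.4  0.3 -0.8  0.2
   0.8]
 [-2.2 -1.7 -1.2 -0.2  1.8  0.4  0.8 -0.1  0.6  1.2  0.1 -2.8 -0.6 -1.3
   1.4]]
ahinge [ 592.3 -123.7  128. ] [343.7 223. ] [339.1 195.1]
ah [ 518.9 -186.7  132. ] [344.1 251.5] [366.4 224.3]
ph [ 497.6 -292.2  132. ] [378.8 285.7] [409.8 232.1]
tab [ 529.8 -248.7  140. ] [371.7 262.4] [392.3 218.9]
```

apply_moves --delta_pos '[[0.1,-0.217,0.17],[0.2,-0.434,0.33],[0.3,-0.65,0.5],[0.389,-0.868,0.5]]' --rot '[[0,0,0],[0,0,0],[0,0,0],[0,0,0]]' --hand '[1,1,1,1]'

```text
time_s: 1.93
ee_pos: [241.0, 438.5, 249.5]
ee_rot: [179.6, 0.1, 160.4]
force: [1.0, 0.5, 0.6]
gripper_width: 91.3
gripper_force: 0.0
```

apply_moves --delta_pos '[[0.13,-0.289,0],[0.26,-0.578,0],[0.389,-0.868,0]]' --rot '[[0,0,0],[0,0,0],[0,0,0]]' --hand '[1,1,1]'

```text
time_s: 2.18
ee_pos: [286.4, 331.9, 245.8]
ee_rot: [180.0, 0.0, 160.5]
force: [1.0, -0.0, 0.5]
gripper_width: 91.4
gripper_force: 0.0
```

apply_moves --delta_pos '[[0.13,-0.289,0],[0.26,-0.578,0],[0.389,-0.868,0]]' --rot '[[0,0,0],[0,0,0],[0,0,0]]' --hand '[1,1,1]'

```text
time_s: 2.43
ee_pos: [333.1, 227.6, 245.8]
ee_rot: [180.0, 0.0, 160.5]
force: [0.3, 0.5, -0.1]
gripper_width: 91.4
gripper_force: 0.0
```

apply_moves --delta_pos '[[0.13,-0.289,0],[0.26,-0.578,0],[0.389,-0.868,0]]' --rot '[[0,0,0],[0,0,0],[0,0,0]]' --hand '[1,1,1]'

```text
time_s: 2.68
ee_pos: [379.8, 123.4, 245.9]
ee_rot: [180.0, 0.0, 160.4]
force: [0.9, 0.3, 0.0]
gripper_width: 91.4
gripper_force: 0.0
```

apply_moves --delta_pos '[[0.13,-0.289,0],[0.26,-0.578,0],[0.389,-0.868,0]]' --rot '[[0,0,0],[0,0,0],[0,0,0]]' --hand '[1,1,1]'

```text
time_s: 2.93
ee_pos: [426.5, 19.1, 245.9]
ee_rot: [180.0, 0.0, 160.4]
force: [0.4, 0.5, 0.6]
gripper_width: 91.2
gripper_force: 0.0
```

apply_moves --delta_pos '[[0.13,-0.289,0],[0.26,-0.578,0],[0.389,-0.868,0]]' --rot '[[0,0,0],[0,0,0],[0,0,0]]' --hand '[1,0.5,0.5]'

```text
time_s: 3.18
ee_pos: [473.2, -85.2, 245.8]
ee_rot: [180.0, 0.0, 160.4]
force: [0.4, -0.1, 0.8]
gripper_width: 80.4
gripper_force: 0.0
```

apply_moves --delta_pos '[[0.13,-0.289,0],[0.26,-0.578,0],[0.389,-0.868,0],[0.389,-0.868,0],[0.389,-0.868,0]]' --rot '[[0,0,-0.05],[0,0,-0.1],[0,0,-0.136],[0,0,-0.136],[0,0,-0.136]]' --hand '[0.5,0.5,0.5,0.5,0.5]'

```text
time_s: 3.6
ee_pos: [519.7, -188.8, 244.8]
ee_rot: [180.0, -0.1, 148.6]
force: [0.1, 0.7, -0.2]
gripper_width: 48.1
gripper_force: 0.0
```

```bash
cat > look.py <<'E'
from fit import *
import sys
np.set_printoptions(precision=1,suppress=True)
p=np.load("p.npy"); F={n:grab(n) for n in("wrist","scene")}; st=env.state()
print(st["time_s"],st["ee_pos"],st["ee_rot"],st["force"])
for q,X in dict(active_handle=act(p,30,92,132,p[3]),passive_handle=pas(p,30,50,132,0),bolt_tab=pas(p,15,102,140,0)).items():
    for n,f in F.items():
        r=spotter.landmark_of(f,q); print(q,n,[(round(a["score"],2),a["position"]) for a in r[:1]],"exp",proj(f,X))
save(F["wrist"],sys.argv[1])
E
python3 look.py w1
```

```text
3.7 [ 519.1 -186.8  245.4] [180.   -0.1 148.7] [-1.1  0.5 -0.1]
active_handle wrist [(0.88, [285.7, 202.3])] exp [282.7 198.2]
active_handle scene [(0.6, [345.0, 250.5])] exp [344.1 251.5]
passive_handle wrist [(0.77, [186.5, 233.4])] exp [189.3 231.5]
passive_handle scene [(0.66, [373.4, 283.1])] exp [378.8 285.7]
bolt_tab wrist [(0.48, [234.6, 242.1])] exp [238.  238.3]
bolt_tab scene [(0.46, [373.5, 266.1])] exp [371.7 262.4]
```

View pics/w1.png

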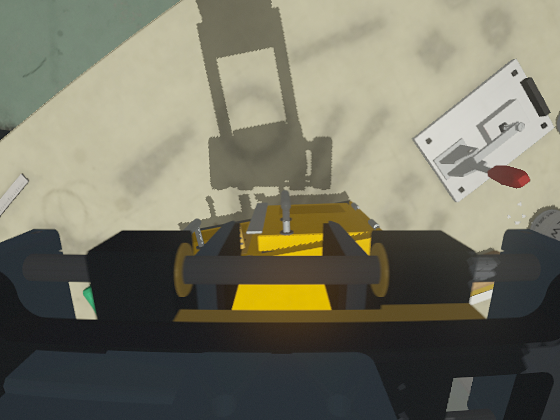

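The wrist view has the active handle at (286,202) between the fingers, and the tab at about (235,242). Both are within about 4 px of my fit, so I'll descend and grip.

apply_moves --delta_pos '[[0,0,-0.2],[0,0,-0.4],[0,0,-0.6],[0,0,-0.7],[0,0,-0.8],[0,0,-0.9],[0,0,-1],[0,0,-1]]' --rot '[[0,0,0],[0,0,0],[0,0,0],[0,0,0],[0,0,0],[0,0,0],[0,0,0],[0,0,0]]' --hand '[0.5,0.5,0.5,0.5,0.5,0.5,0.5,0.5]'

```text
time_s: 4.67
ee_pos: [517.9, -186.3, 123.5]
ee_rot: [-180.0, -0.3, 148.8]
force: [-0.1, 0.7, -0.7]
gripper_width: 45.4
gripper_force: 0.0
```

apply_moves --delta_pos '[[0,0,0],[0,0,0],[0,0,0],[0,0,0],[0,0,0],[0,0,0],[0,0,0],[0,0,0]]' --rot '[[0,0,0],[0,0,0],[0,0,0],[0,0,0],[0,0,0],[0,0,0],[0,0,0],[0,0,0]]' --hand '[0,0,0,0,0,0,0,0]' --newtons 15

```text
time_s: 5.33
ee_pos: [522.3, -187.2, 128.0]
ee_rot: [179.8, 0.4, 148.7]
force: [2.0, 2.6, 7.7]
gripper_width: 0.9
gripper_force: 3.9
```

```bash
python3 - <<'E'
from fit import *
np.set_printoptions(precision=3,suppress=True)
st=env.state();print(st["ee_pos"],st["ee_rot"],st["force"],st["gripper_width"])
p=np.load("p.npy");e=np.array(st["ee_pos"])
X0=act(p,30,92,125,p[3]);print("exp",X0)
for th in range(11,96,5):
    X=act(p,30,92,125,np.radians(th)); print(th,(X-X0)[:2]/120, -np.radians(th-np.degrees(p[3]))/1.5)
E
```

```text
[ 522.341 -187.234  127.986] [179.809   0.35  148.708] [1.96  2.611 7.742] 0.9000065438635488
exp [ 518.899 -186.713  125.   ]
11 [-0.001  0.001] -0.0015628522819222258
16 [-0.045  0.057] -0.05974049401506654
21 [-0.083  0.116] -0.11791813574821086
26 [-0.116  0.178] -0.1760957774813552
31 [-0.144  0.243] -0.23427341921449948
36 [-0.165  0.31 ] -0.2924510609476438
41 [-0.181  0.378] -0.3506287026807881
46 [-0.191  0.448] -0.40880634441393243
51 [-0.195  0.518] -0.46698398614707676
56 [-0.192  0.588] -0.525161627880221
61 [-0.184  0.658] -0.5833392696133654
66 [-0.169  0.727] -0.6415169113465097
71 [-0.149  0.794] -0.699694553079654
76 [-0.122  0.859] -0.7578721948127983
81 [-0.09   0.922] -0.8160498365459427
86 [-0.053  0.982] -0.874227478279087
91 [-0.011  1.038] -0.9324051200122313
```

The fingers shut to 0.9 mm and the arm was pushed up, so the bar was missed. I'll look again.

```bash
python3 - <<'E'
from fit import *
np.set_printoptions(precision=1,suppress=True)
S=grab("scene");T=grab("top"); st=env.state();print(st["ee_pos"],st["force"],st["gripper_width"])
print(proj(S,st["ee_pos"]),proj(T,st["ee_pos"]))
a=cv2.resize(S["pixels"][170:330,285:435],None,fx=2.6,fy=2.6,interpolation=2); b=cv2.resize(T["pixels"][150:250,310:450],None,fx=2.8,fy=2.8,interpolation=2)
c=np.zeros((416,390+392,3),np.uint8); c[:a.shape[0],:390]=a; c[:b.shape[0],390:390+b.shape[1]]=b
cv2.imwrite("pics/m1.png",c[:,:,::-1])
W=grab("wrist"); save(W,"w2")
for n,f in (("s",S),("t",T),("w",W)): print(n,spotter.landmark_of(f,"active_handle")[:2])
E
```

```text
[ 522.3 -187.3  128. ] [3.  2.9 7.7] 0.24094215094627003
[345.2 252.3] [366.3 223. ]
s [{'position': [346.9, 251.1], 'score': 0.57}]
t [{'position': [363.2, 220.0], 'score': 0.5}]
w [{'position': [280.5, 237.4], 'score': 0.62}]
```

View pics/m1.png

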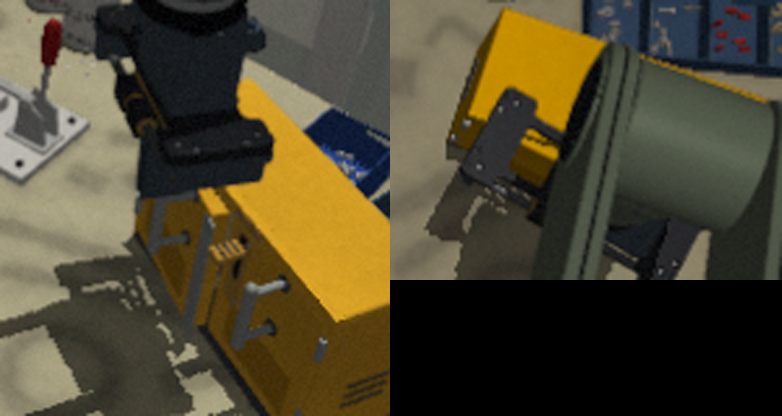

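View pics/w2.png

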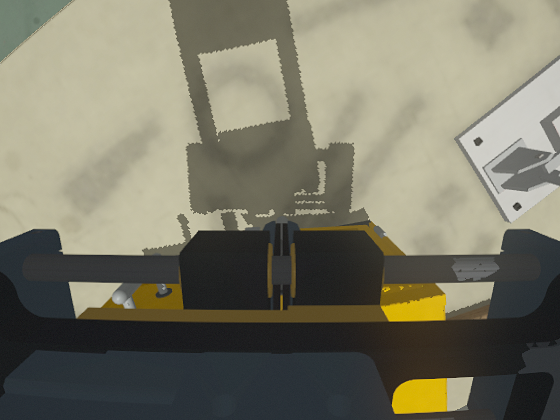

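The wrist view shows the bar at about (281,228), centred between the closed fingers but in front of them. I'll solve the door angle numerically.

```bash
python3 - <<'E'
from fit import *
np.set_printoptions(precision=1,suppress=True)
p=np.load("p.npy"); W=grab("wrist");S=grab("scene");st=env.state()
print("tcp in wrist",proj(W,st["ee_pos"]))
rs=[ray(W,spotter.landmark_of(W,"active_handle")[0]["position"]),ray(S,spotter.landmark_of(S,"active_handle")[0]["position"])]
print(tri(rs), [onz(W,spotter.landmark_of(W,"active_handle")[0]["position"],132)])
for th in (6,11,16,20,25):
    t=np.radians(th); print(th,*[proj(W,act(p,30,92,z,t)) for z in(157,132,85)],proj(S,act(p,30,92,132,t)),act(p,30,92,132,t))
for n,X in dict(ph157=pas(p,30,50,157,0),ph132=pas(p,30,50,132,0)).items(): print(n,proj(W,X))
print([ (q,spotter.landmark_of(W,q)[:1]) for q in("passive_handle","bolt_tab","active_leaf_hinge","passive_leaf_hinge")])
im=W["pixels"]; cv2.imwrite("pics/w3.png",cv2.resize(im[190:330,190:370],None,fx=4.2,fy=4.2,interpolation=2)[:,:,::-1])
E
```

```text
tcp in wrist [281.4 233.8]
(array([ 527.2, -188.3,  130.7]), [1.3, 1.3]) [array([ 525.6, -187.2,  132. ])]
6 [275.8 256.8] [276.3 242.3] [277.  222.4] [348.1 251.8] [ 524.5 -192.7  132. ]
11 [279.6 244.1] [279.7 230.9] [279.8 212.9] [344.  251.5] [ 518.8 -186.5  132. ]
16 [284.6 231.5] [284.1 219.6] [283.4 203.6] [340. 251.] [ 513.5 -179.9  132. ]
20 [289.6 221.5] [288.5 210.8] [287.  196.3] [336.7 250.4] [ 509.8 -174.3  132. ]
25 [296.9 209.3] [294.9 199.9] [292.2 187.4] [332.8 249.4] [ 505.7 -166.9  132. ]
ph157 [121.1 297.7]
ph132 [138.3 279.6]
[('passive_handle', [{'position': [132.6, 283.9], 'score': 0.67}]), ('bolt_tab', []), ('active_leaf_hinge', []), ('passive_leaf_hinge', [])]
```

View pics/w3.png

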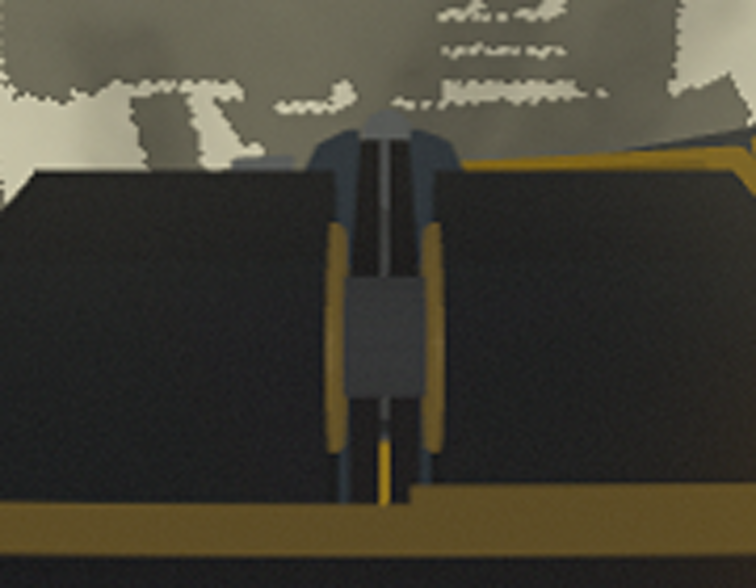

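apply_moves --delta_pos '[[0,0,0],[0,0,0],[0,0,0]]' --rot '[[0,0,0],[0,0,0],[0,0,0]]' --hand '[0,0,0]'

```text
time_s: 6.33
ee_pos: [522.3, -187.3, 128.0]
ee_rot: [179.8, 0.4, 148.7]
force: [2.2, 2.5, 7.8]
gripper_width: 0.9
gripper_force: 4.0
```

apply_moves --delta_pos '[[0,0,0.05],[0,0,0.1],[0,0,0.1]]' --rot '[[0,0,0],[0,0,0],[0,0,0]]' --hand '[0,0,0]'

```text
time_s: 6.58
ee_pos: [520.0, -187.8, 138.8]
ee_rot: [-180.0, 0.1, 148.7]
force: [0.7, 0.1, -0.3]
gripper_width: 0.5
gripper_force: 0.0
```

```bash
python3 - <<'E'
from fit import *
np.set_printoptions(precision=2,suppress=True)
print(env.state())
S=grab("scene"); cv2.imwrite("pics/s3.png",cv2.resize(S["pixels"][205:295,315:415],None,fx=6,fy=6,interpolation=2)[:,:,::-1])
E
```

```text
{'time_s': 6.5833, 'qpos': array([-21.04,  18.22,  96.85,  -0.02,  64.82, -79.76]), 'qvel': array([-0.07,  0.59,  1.12,  0.2 , -1.21,  0.08]), 'effort': array([  0.06, -39.41, -21.49,  -0.02,   0.23,   0.  ]), 'ee_pos': array([ 519.96, -187.8 ,  138.84]), 'ee_rot': array([-180.  ,    0.11,  148.73]), 'force': array([ 0.74,  0.15, -0.29]), 'torque': array([-0.03,  0.01,  0.01]), 'gripper_force': 0.0, 'gripper_width': 0.5219725471105686}
```

View pics/s3.png

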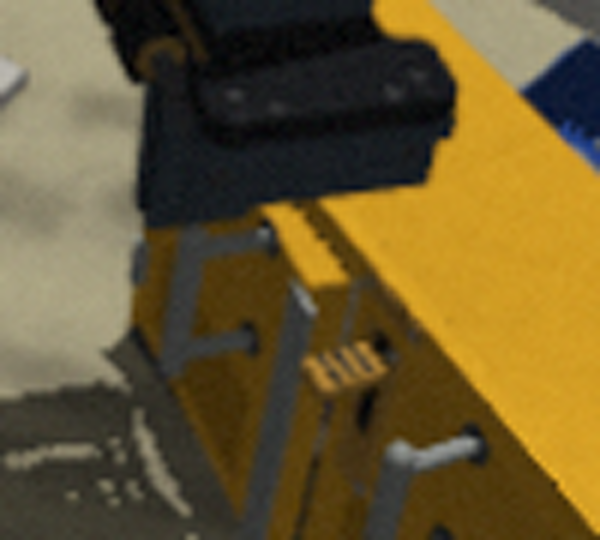

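```bash
python3 - <<'E'
from fit import *
np.set_printoptions(precision=1,suppress=True)
S=grab("scene");T=grab("top");st=env.state();p=np.load("p.npy")
z=lambda q,k,o:np.array(q)/k+np.array(o)-.4
s=lambda q:ray(S,z(q,3.7,(325,195)));t=lambda q:ray(T,z(q,5.5,(320,145)))
print("act top",tri([s((77,183)),t((265,425))]),"pas top",tri([s((208,315)),t((518,480))]))
print("fr",tri([s((332,363)),t((667,448))]),"fl",tri([s((72,57)),t((100,253))]),"bl",tri([s((208,20)),t((170,43))]))
print("tcp in s3",(proj(S,st["ee_pos"])-[315,205])*6)
for zz in (157,132,85): print(zz,(proj(S,act(p,30,92,zz,np.radians(9)))-[315,205])*6)
E
```

```text
act top (array([ 522.2, -185.7,  150.8]), [0.9, 0.9]) pas top (array([ 495.8, -294.8,  152.7]), [0.8, 0.8])
fr (array([ 507.6, -358.3,  162.3]), [0.6, 0.6]) fl (array([ 597.7, -116. ,  158.6]), [0.6, 0.6]) bl (array([ 689.6, -149.8,  160.3]), [1.1, 1.1])
tcp in s3 [178.5 268.7]
157 [192.7 227.4]
132 [183.8 279.8]
85 [167.8 373.4]
```

The dark gripper body hides the bar top, and the bar's lower part shows at (190,230-350). The fingers seem to have closed right at the bar's upper end and slipped off it, so the grip was effectively too high. I'll open, go 25 mm deeper while watching the force, then close.

apply_moves --delta_pos '[[0,0,0],[0,0,0],[0,0,0],[0,0,0],[0,0,0],[0,0,-0.1],[0,0,-0.15],[0,0,-0.2],[0,0,-0.2]]' --rot '[[0,0,0],[0,0,0],[0,0,0],[0,0,0],[0,0,0],[0,0,0],[0,0,0],[0,0,0],[0,0,0]]' --hand '[0.5,0.5,0.5,0.5,0.5,0.5,0.5,0.5,0.5]'

```text
time_s: 7.48
ee_pos: [518.5, -187.0, 112.2]
ee_rot: [-180.0, -0.2, 148.7]
force: [-0.6, -0.8, -0.7]
gripper_width: 45.7
gripper_force: 0.0
```

apply_moves --delta_pos '[[0,0,-0.04],[0,0,-0.08],[0,0,-0.12],[0,0,-0.12]]' --rot '[[0,0,0],[0,0,0],[0,0,0],[0,0,0]]' --hand '[0.5,0.5,0.5,0.5]'

```text
time_s: 7.82
ee_pos: [518.8, -187.1, 98.1]
ee_rot: [-180.0, -0.1, 148.7]
force: [1.0, 0.8, 0.5]
gripper_width: 45.5
gripper_force: 0.0
```

```bash
python3 - <<'E'
from fit import *
np.set_printoptions(precision=2,suppress=True)
st=env.state();print({k:st[k] for k in("ee_pos","force","gripper_width")})
S=grab("scene");T=grab("top");W=grab("wrist")
print([spotter.landmark_of(f,"active_handle")[:1] for f in(S,T,W)],proj(W,st["ee_pos"]))
cv2.imwrite("pics/s4.png",np.hstack([cv2.resize(S["pixels"][205:295,315:415],(400,360),interpolation=2),cv2.resize(W["pixels"][190:370,180:380],(400,360))])[:,:,::-1])
E
```

```text
{'ee_pos': array([ 518.84, -187.12,   98.12]), 'force': array([1.02, 0.84, 0.51]), 'gripper_width': 45.47369314572477}
[[{'position': [347.0, 251.8], 'score': 0.8}], [], [{'position': [284.5, 258.8], 'score': 0.56}]] [281.17 232.66]
```

View pics/s4.png

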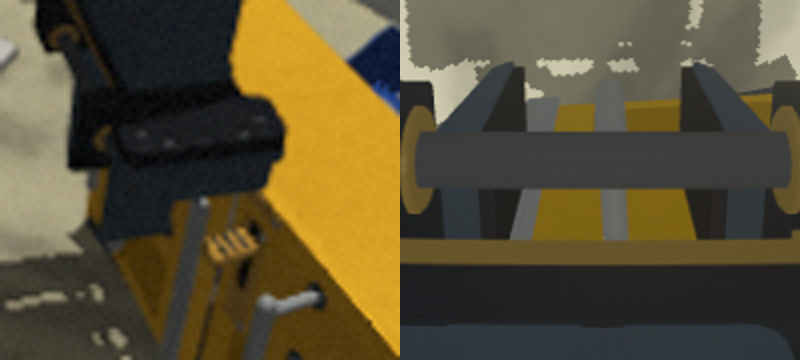

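The right half of the picture shows the bar upright and centred between the open fingers. In the scene half the fingers now cover it, so I'll close.

apply_moves --delta_pos '[[0,0,0],[0,0,0],[0,0,0],[0,0,0],[0,0,0],[0,0,0],[0,0,0]]' --rot '[[0,0,0],[0,0,0],[0,0,0],[0,0,0],[0,0,0],[0,0,0],[0,0,0]]' --hand '[0,0,0,0,0,0,0]' --newtons 20

```text
time_s: 8.7
ee_pos: [521.3, -185.9, 99.2]
ee_rot: [179.8, 0.1, 148.7]
force: [4.7, 4.7, -1.1]
gripper_width: 9.1
gripper_force: 20.0
```

apply_moves --delta_pos '[[-0.022,0.028,0],[-0.045,0.057,0],[-0.083,0.116,0],[-0.116,0.178,0],[-0.144,0.243,0],[-0.165,0.31,0],[-0.181,0.378,0],[-0.181,0.378,0]]' --rot '[[0,0,-0.03],[0,0,-0.06],[0,0,-0.118],[0,0,-0.176],[0,0,-0.234],[0,0,-0.292],[0,0,-0.351],[0,0,-0.351]]' --hand '[0,0,0,0,0,0,0,0]'

```text
time_s: 9.37
ee_pos: [498.6, -140.7, 99.2]
ee_rot: [179.9, 0.0, 118.5]
force: [3.1, 1.1, -3.8]
gripper_width: 9.1
gripper_force: 20.0
```

```bash
cat > pr.py <<'E'
from fit import *
np.set_printoptions(precision=2,suppress=True)
p=np.load("p.npy");st=env.state();print({k:st[k] for k in("time_s","ee_pos","ee_rot","force","torque","gripper_width")})
h=cab(p,[0,HY,0]); d=np.array(st["ee_pos"])-h; print("act r",np.hypot(*d[:2]),"th",-60-0+0*1 if 0 else [np.degrees(np.arctan2(d[1],d[0]))])
for th in (10.9,41,90,92,95,98): 
    X=act(p,30,92,0,np.radians(th)); print(th,X[:2],(X-st["ee_pos"])[:2]/120, np.degrees(np.arctan2(*(X-h)[1::-1])))
h=cab(p,[0,-HY,0])
for th in (0,30,60,90,93,95): print("pas",th,pas(p,30,50,0,np.radians(th))[:2])
print("tab",pas(p,20,102,0,0))
E
python3 pr.py
```

```text
{'time_s': 9.3667, 'ee_pos': array([ 498.63, -140.66,   99.21]), 'ee_rot': array([179.86,   0.01, 118.5 ]), 'force': array([ 3.14,  1.06, -3.82]), 'torque': array([ 0.25, -0.55,  0.05]), 'gripper_width': 9.086494605829786}
act r 95.20277149052342 th [np.float64(-169.70567624429407)]
10.9 [ 518.86 -186.67] [ 0.17 -0.38] -139.36528463625535
41 [ 497.16 -141.34] [-0.01 -0.01] -169.46528463625535
90 [516.53 -63.46] [0.15 0.64] 141.53471536374462
92 [518.67 -60.85] [0.17 0.67] 139.53471536374462
95 [522.06 -57.08] [0.2 0.7] 136.53471536374468
98 [525.64 -53.5 ] [0.23 0.73] 133.53471536374462
pas 0 [ 497.59 -292.21]
pas 30 [ 470.36 -305.23]
pas 60 [ 453.29 -330.12]
pas 90 [ 450.95 -360.21]
pas 93 [ 451.59 -363.2 ]
pas 95 [ 452.1  -365.17]
tab [ 525.09 -246.96    0.  ]
```

apply_moves --delta_pos '[[-0.01,0.07,0],[-0.014,0.14,0],[-0.011,0.21,0],[-0.003,0.28,0],[0.012,0.349,0],[0.032,0.416,0],[0.059,0.481,0],[0.091,0.544,0],[0.128,0.604,0],[0.17,0.66,0]]' --rot '[[0,0,-0.058],[0,0,-0.116],[0,0,-0.175],[0,0,-0.233],[0,0,-0.291],[0,0,-0.349],[0,0,-0.407],[0,0,-0.465],[0,0,-0.524],[0,0,-0.582]]' --hand '[0,0,0,0,0,0,0,0,0,0]'

```text
time_s: 10.2
ee_pos: [516.2, -62.2, 99.2]
ee_rot: [-179.7, 0.0, 68.4]
force: [-4.1, 1.9, 2.8]
gripper_width: 9.4
gripper_force: 20.0
```

apply_moves --delta_pos '[[0,0,0],[0,0,0],[0,0,0],[0,0,0],[0,0,0],[0,0,0],[0,0,0]]' --rot '[[0,0,0],[0,0,0],[0,0,0],[0,0,0],[0,0,0],[0,0,0],[0,0,0]]' --hand '[0,0,0.4,0.4,0.4,0.4,0.4]'

```text
time_s: 10.78
ee_pos: [518.3, -63.1, 99.2]
ee_rot: [180.0, 0.0, 68.6]
force: [0.7, 1.6, -0.1]
gripper_width: 35.7
gripper_force: 0.0
```

apply_moves --delta_pos '[[0,0,0.25],[0,0,0.5],[0,0,0.75],[0,0,1],[0,0,1]]' --rot '[[0,0,0],[0,0,0],[0,0,0],[0,0,0],[0,0,0]]' --hand '[0.4,0.4,0.4,0,0]'

```text
time_s: 11.2
ee_pos: [521.8, -63.5, 225.5]
ee_rot: [179.3, -0.2, 68.6]
force: [1.1, -0.0, 0.9]
gripper_width: 26.0
gripper_force: 0.0
```

```bash
python3 pr.py
```

```text
{'time_s': 11.2, 'ee_pos': array([521.79, -63.5 , 225.48]), 'ee_rot': array([179.3 ,  -0.16,  68.55]), 'force': array([ 1.08, -0.01,  0.91]), 'torque': array([-0.11,  0.02, -0.  ]), 'gripper_width': 25.9731532659814}
act r 92.68287015748048 th [np.float64(139.5314378265382)]
10.9 [ 518.86 -186.67] [-0.02 -1.03] -139.36528463625535
41 [ 497.16 -141.34] [-0.21 -0.65] -169.46528463625535
90 [516.53 -63.46] [-0.04  0.  ] 141.53471536374462
92 [518.67 -60.85] [-0.03  0.02] 139.53471536374462
95 [522.06 -57.08] [0.   0.05] 136.53471536374468
98 [525.64 -53.5 ] [0.03 0.08] 133.53471536374462
pas 0 [ 497.59 -292.21]
pas 30 [ 470.36 -305.23]
pas 60 [ 453.29 -330.12]
pas 90 [ 450.95 -360.21]
pas 93 [ 451.59 -363.2 ]
pas 95 [ 452.1  -365.17]
tab [ 525.09 -246.96    0.  ]
```

apply_moves --delta_pos '[[0,-0.1,0],[0,-0.2,0],[0,-0.3,0],[0,-0.4,0],[0,-0.5,0],[0,-0.6,0],[0,-0.7,0],[0,-0.76,0]]' --rot '[[0,0,-0.08],[0,0,-0.16],[0,0,-0.24],[0,0,-0.32],[0,0,-0.4],[0,0,-0.48],[0,0,-0.518],[0,0,-0.518]]' --hand '[0,0,0,0,0,0,0,0]'

```text
time_s: 11.87
ee_pos: [518.0, -155.2, 218.7]
ee_rot: [180.0, 0.0, 23.9]
force: [-0.6, -0.6, 0.2]
gripper_width: 0.2
gripper_force: 0.0
```

apply_moves --delta_pos '[[0,-0.1,0],[0,-0.2,0],[0,-0.3,0],[0,-0.4,0],[0,-0.5,0],[0,-0.6,0],[0,-0.7,0],[0,-0.77,0],[0,-0.77,0],[0,-0.77,0]]' --rot '[[0,0,-0.08],[0,0,-0.16],[0,0,-0.24],[0,0,-0.32],[0,0,-0.4],[0,0,-0.48],[0,0,-0.518],[0,0,-0.518],[0,0,-0.518],[0,0,-0.518]]' --hand '[0,0,0,0,0,0,0,0,0,0]'

```text
time_s: 12.7
ee_pos: [518.0, -246.3, 218.9]
ee_rot: [-180.0, 0.0, -20.4]
force: [-0.2, 0.1, 0.2]
gripper_width: 0.5
gripper_force: 0.0
```

```bash
cat > lk2.py <<'E'
from fit import *
np.set_printoptions(precision=1,suppress=True)
p=np.load("p.npy"); st=env.state(); print(st["time_s"],st["ee_pos"],st["ee_rot"],st["qpos"])
F={n:grab(n) for n in("wrist","scene","top")}
for q,X in dict(active_handle=act(p,30,92,132,np.pi/2),passive_handle=pas(p,30,50,132,0),bolt_tab=pas(p,15,102,140,0),passive_leaf_hinge=pas(p,0,0,128,0),active_leaf_hinge=act(p,0,0,128,0)).items():
    rs=[]
    for n,f in F.items():
        r=spotter.landmark_of(f,q)
        if r:
            print(q,n,round(r[0]["score"],2),np.array(r[0]["position"]),"exp",proj(f,X))
            if r[0]["score"]>.4: rs.append(ray(f,r[0]["position"]))
    if len(rs)>1: print("   ",tri(rs),"exp",X)
E
python3 lk2.py
```

```text
12.7 [ 518.  -246.3  218.9] [-180.     0.   -20.4] [-26.6  17.1  86.5   0.   76.4  83.8]
active_handle scene 0.91 [303.2 224.9] exp [301.5 223. ]
active_handle top 0.75 [317.6 226.9] exp [315.6 226.3]
    (array([515.7, -68.7, 130.2]), [0.7, 0.7]) exp [516.5 -63.5 132. ]
passive_handle wrist 0.98 [337.9 208.2] exp [332.6 208.1]
passive_handle scene 0.9 [377.5 286.8] exp [378.8 285.7]
passive_handle top 0.5 [414.4 232.1] exp [409.8 232.1]
    (array([ 495. , -297.3,  135.5]), [1.7, 5.5, 5.3]) exp [ 497.6 -292.2  132. ]
bolt_tab wrist 0.58 [283.4 193.1] exp [278.9 194.4]
bolt_tab scene 0.68 [370.9 267. ] exp [371.7 262.4]
bolt_tab top 0.52 [391.5 219.8] exp [392.3 218.9]
    (array([ 528.1, -250.8,  128.9]), [1.8, 0.6, 1.3]) exp [ 529.8 -248.7  140. ]
passive_leaf_hinge scene 0.63 [408.6 300.4] exp [406.7 301.7]
active_leaf_hinge wrist 0.58 [134.2 174.5] exp [136.2 177.3]
active_leaf_hinge scene 0.63 [342.1 226.5] exp [343.7 223. ]
active_leaf_hinge top 0.84 [335.4 195.1] exp [339.1 195.1]
    (array([ 595.8, -116.6,  112.1]), [1.6, 1.5, 0.8]) exp [ 592.3 -123.7  128. ]
```

apply_moves --delta_pos '[[0.033,-0.033,0],[0.033,-0.033,-0.2],[0.033,-0.033,-0.4],[0.033,-0.033,-0.58],[0.033,-0.033,-0.64],[0.033,-0.033,-0.7],[0.033,-0.033,-0.7]]' --rot '[[0,0,0],[0,0,0],[0,0,0],[0,0,0],[0,0,0],[0,0,0],[0,0,0]]' --hand '[0,0,0,0,0,0,0]'

```text
time_s: 14.18
ee_pos: [522.0, -250.4, 134.4]
ee_rot: [-180.0, 0.1, -20.5]
force: [-1.3, -0.7, 0.4]
gripper_width: 0.5
gripper_force: 0.0
```

apply_moves --delta_pos '[[0,0,-0.025],[0,0,-0.05],[0,0,-0.075],[0,0,-0.1],[0,0,-0.1]]' --rot '[[0,0,0],[0,0,0],[0,0,0],[0,0,0],[0,0,0]]' --hand '[0,0,0,0,0]'

```text
time_s: 14.6
ee_pos: [521.9, -250.2, 122.9]
ee_rot: [180.0, 0.0, -20.5]
force: [-0.2, 0.3, 0.3]
gripper_width: 0.1
gripper_force: 0.0
```

apply_moves --delta_pos '[[0,0,-0.015],[0,0,-0.03],[0,0,-0.045],[0,0,-0.06],[0,0,-0.06]]' --rot '[[0,0,0],[0,0,0],[0,0,0],[0,0,0],[0,0,0]]' --hand '[0,0,0,0,0]'

```text
time_s: 15.02
ee_pos: [521.9, -250.2, 115.5]
ee_rot: [180.0, 0.0, -20.5]
force: [-0.2, 0.3, 0.1]
gripper_width: 0.5
gripper_force: 0.0
```

apply_moves --delta_pos '[[0,0,-0.015],[0,0,-0.03],[0,0,-0.045],[0,0,-0.06],[0,0,-0.06]]' --rot '[[0,0,0],[0,0,0],[0,0,0],[0,0,0],[0,0,0]]' --hand '[0,0,0,0,0]'

```text
time_s: 15.43
ee_pos: [522.1, -250.4, 108.6]
ee_rot: [180.0, 0.0, -20.5]
force: [0.6, 0.3, 0.0]
gripper_width: 0.5
gripper_force: 0.0
```

apply_moves --delta_pos '[[0,0,-0.015],[0,0,-0.03],[0,0,-0.045],[0,0,-0.06],[0,0,-0.06]]' --rot '[[0,0,0],[0,0,0],[0,0,0],[0,0,0],[0,0,0]]' --hand '[0,0,0,0,0]'

```text
time_s: 15.85
ee_pos: [522.2, -250.4, 101.4]
ee_rot: [180.0, -0.0, -20.5]
force: [-0.4, -0.7, 2.1]
gripper_width: 0.7
gripper_force: 0.7
```

```bash
python3 lk2.py | grep -A4 -E "^1|bolt"
```

```text
15.85 [ 522.2 -250.4  101.4] [180.   -0.  -20.5] [-26.8  22.4  96.3  -0.   61.3  83.7]
active_handle top 0.65 [317.2 225.3] exp [315.6 226.3]
passive_handle scene 0.85 [376.4 284. ] exp [378.8 285.7]
bolt_tab wrist 0.58 [280.6 237.1] exp [273.4 243.8]
bolt_tab scene 0.63 [198.7 216.7] exp [371.7 262.4]
    (array([ 409.4, -134.4,  192. ]), [179.0, 179.0]) exp [ 529.8 -248.7  140. ]
passive_leaf_hinge scene 0.82 [408.3 301.5] exp [406.7 301.7]
active_leaf_hinge scene 0.86 [340.5 225.3] exp [343.7 223. ]
active_leaf_hinge top 0.68 [336.9 197.3] exp [339.1 195.1]
```

apply_moves --delta_pos '[[0,0,0.1],[0.012,-0.004,0.1],[0.023,-0.009,0.1],[0.023,-0.009,0.08],[0.023,-0.009,0.06],[0.023,-0.009,0.04],[0.023,-0.009,0.02],[0.023,-0.009,0.02]]' --rot '[[0,0,0],[-0.016,-0.043,0],[-0.0325,-0.087,0],[-0.0325,-0.087,0],[-0.0325,-0.087,0],[-0.0325,-0.087,0],[-0.0325,-0.087,0],[-0.0325,-0.087,0]]' --hand '[0,0,0,0,0,0,0,0]'

```text
time_s: 17.42
ee_pos: [525.2, -251.5, 103.1]
ee_rot: [-180.0, -7.9, -20.5]
force: [0.6, 0.1, 0.3]
gripper_width: 0.4
gripper_force: 0.0
```

apply_moves --delta_pos '[[0,0,-0.015],[0,0,-0.03],[0,0,-0.045],[0,0,-0.06],[0,0,-0.06]]' --rot '[[0,0,0],[0,0,0],[0,0,0],[0,0,0],[0,0,0]]' --hand '[0,0,0,0,0]'

```text
time_s: 17.83
ee_pos: [525.3, -251.7, 96.9]
ee_rot: [180.0, -8.0, -20.5]
force: [0.8, 0.0, 2.4]
gripper_width: 0.5
gripper_force: 1.1
```

apply_moves --delta_pos '[[0,0,-0.015],[0,0,-0.03],[0,0,-0.03]]' --rot '[[0,0,0],[0,0,0],[0,0,0]]' --hand '[0,0,0]'

```text
time_s: 18.08
ee_pos: [525.0, -251.6, 93.1]
ee_rot: [180.0, -8.0, -20.5]
force: [0.1, 0.1, 3.4]
gripper_width: 0.8
gripper_force: 1.4
```

apply_moves --delta_pos '[[0,0,-0.015],[0,0,-0.03],[0,0,-0.045],[0,0,-0.045]]' --rot '[[0,0,0],[0,0,0],[0,0,0],[0,0,0]]' --hand '[0,0,0,0]'

```text
time_s: 18.42
ee_pos: [526.0, -251.9, 91.8]
ee_rot: [180.0, -8.2, -20.5]
force: [-6.4, 3.5, 23.8]
gripper_width: 0.4
gripper_force: 12.6
```

apply_moves --delta_pos '[[0,0,-0.015],[0,0,-0.03],[0,0,-0.03]]' --rot '[[0,0,0],[0,0,0],[0,0,0]]' --hand '[0,0,0]'

```text
time_s: 18.67
ee_pos: [526.4, -252.0, 91.5]
ee_rot: [180.0, -8.4, -20.5]
force: [-12.6, 6.9, 41.2]
gripper_width: 0.4
gripper_force: 22.0
```

```bash
python3 lk2.py | grep -A4 -E "^1|bolt"
```

```text
18.6667 [ 526.4 -252.    91.5] [180.   -8.4 -20.5] [-27.3  19.1 103.8   1.3  48.8  82.4]
active_handle wrist 0.59 [ 34.1 211.8] exp [  6.3 360.3]
active_handle scene 0.84 [298.8 224.8] exp [301.5 223. ]
active_handle top 0.93 [315.5 228.9] exp [315.6 226.3]
    (array([552.7, -61. ,  86. ]), [56.2, 31.0, 38.9]) exp [516.5 -63.5 132. ]
--
bolt_tab top 0.24 [143.8 230. ] exp [392.3 218.9]
passive_leaf_hinge scene 0.8 [410.7 301. ] exp [406.7 301.7]
active_leaf_hinge wrist 0.55 [ 35.2 212.2] exp [ 38.3 214.7]
active_leaf_hinge scene 0.93 [341.7 226.3] exp [343.7 223. ]
active_leaf_hinge top 0.7 [209.7 268.7] exp [339.1 195.1]
```

A hard stop at about 92, after roughly 10 mm. I'll back off and check the tab.

apply_moves --delta_pos '[[0,0,0.1],[-0.05,0.02,0.3],[-0.3,0.1,0.6],[-0.5,0.2,0.9],[-0.7,0.3,0.9],[-0.7,0.3,0.9]]' --rot '[[0,0,0],[0,0,0],[0.0325,0.087,0],[0.0325,0.087,0],[0.0325,0.087,0],[0.0325,0.087,0]]' --hand '[0,0,0,0,0,0]'

```text
time_s: 20.07
ee_pos: [437.4, -213.6, 194.7]
ee_rot: [180.0, 0.0, -20.5]
force: [-0.9, 1.3, -1.0]
gripper_width: 0.5
gripper_force: 0.0
```

```bash
cat > tab.py <<'E'
from fit import *
np.set_printoptions(precision=1,suppress=True)
p=np.load("p.npy"); st=env.state(); print(st["time_s"],st["ee_pos"],st["ee_rot"],st["force"])
F={n:grab(n) for n in("wrist","scene","top")}
for n,f in F.items(): save(f,"tab%d_"%(st["time_s"]*10)+n)
O={"scene":cv2.imread("pics/a_scene.png")[:,:,::-1],"top":cv2.imread("pics/a_top.png")[:,:,::-1]}
for b in (0,10,20): print(b,*[proj(F[n],pas(p,15,102,140-b,0)) for n in F])
for n,f in F.items():
    r=spotter.landmark_of(f,"bolt_tab"); print(n,[(round(a["score"],2),np.array(a["position"])) for a in r[:2]])
    r=spotter.trace(f,"bolt_tab"); print("  trace",[(round(a["score"],2),np.array(a["box"]),a["mask"].sum()) for a in r[:2]])
def orange(im,c):
    x0,x1,y0,y1=c; h=cv2.cvtColor(np.ascontiguousarray(im),cv2.COLOR_RGB2HSV)[y0:y1,x0:x1].astype(int)
    m=(h[...,2]>140)&(h[...,1]>90)&(h[...,1]<190); ys,xs=np.nonzero(m); return m.sum(),xs.mean()+x0 if len(xs) else 0,ys.mean()+y0 if len(ys) else 0
for n,c in (("scene",(360,385,255,280)),("top",(384,400,210,230))):
    print(n,"before",orange(O[n],c),"now",orange(F[n]["pixels"],c))
E
python3 tab.py
```

```text
20.0667 [ 437.4 -213.6  194.7] [180.    0.  -20.5] [-0.9  1.3 -1. ]
0 [281.4  92.7] [371.7 262.4] [392.3 218.9]
10 [281.4  94.4] [370.9 265.9] [391.2 219.4]
20 [281.4  95.9] [370.1 269.3] [390.2 219.8]
wrist [(0.69, array([285.2,  96.7]))]
  trace [(0.79, array([285.4,  97. ,  18.1,  31.5]), np.int64(545))]
scene [(0.66, array([369.8, 272. ])), (0.35, array([268.2, 186.9]))]
  trace [(0.66, array([372.4, 273.3,  11.8,   6.6]), np.int64(82))]
top [(0.65, array([388.9, 220.8]))]
  trace [(0.37, array([391.2, 222.9,   5.7,  10.7]), np.int64(65))]
scene before (np.int64(4), np.float64(368.0), np.float64(267.0)) now (np.int64(24), np.float64(369.625), np.float64(271.9583333333333))
top before (np.int64(5), np.float64(392.4), np.float64(217.8)) now (np.int64(13), np.float64(390.7692307692308), np.float64(220.15384615384616))
```

apply_moves --delta_pos '[[0.16,-0.23,0],[0.33,-0.46,0],[0.488,-0.687,0],[0.488,-0.687,0],[0.488,-0.687,0]]' --rot '[[0,0,0],[0,0,0],[0,0,0],[0,0,0],[0,0,0]]' --hand '[0.42,0.42,0.42,0.42,0.42]'

```text
time_s: 20.93
ee_pos: [499.8, -298.8, 190.7]
ee_rot: [-180.0, 0.1, -20.6]
force: [-0.1, -0.3, -0.7]
gripper_width: 31.0
gripper_force: 0.0
```

```bash
python3 lk2.py | grep -A4 -E "^2|passive_h"; python3 - <<'E'
from fit import *
W=grab("wrist");st=env.state();r=spotter.landmark_of(W,"passive_handle");print(r[:1],[onz(W,r[0]["position"],z) for z in(132,145)] if r else 0)
E
```

```text
20.9333 [ 499.8 -298.8  190.7] [-180.     0.1  -20.6] [-32.   18.9  88.1   0.   73.2  78.6]
active_handle scene 0.96 [300.5 224.6] exp [301.5 223. ]
active_handle top 0.86 [317.9 223.7] exp [315.6 226.3]
    (array([518.9, -65.8, 128.1]), [5.5, 5.5]) exp [516.5 -63.5 132. ]
passive_handle wrist 0.94 [277.4 216.7] exp [274.9 216.9]
passive_handle scene 0.59 [379.2 281.5] exp [378.8 285.7]
passive_handle top 0.76 [410.5 229.1] exp [409.8 232.1]
    (array([ 500.9, -292.3,  140.8]), [3.5, 2.8, 3.2]) exp [ 497.6 -292.2  132. ]
bolt_tab wrist 0.53 [223.1 197.3] exp [213.  202.4]
bolt_tab scene 0.53 [370.  271.3] exp [371.7 262.4]
bolt_tab top 0.44 [394.1 218.6] exp [392.3 218.9]
[{'position': [278.8, 213.4], 'score': 0.82}] [array([ 498.68720146, -295.63171963,  132.        ]), array([ 501.81104202, -296.89451874,  145.        ])]
```

apply_moves --delta_pos '[[-0.01,0.023,-0.15],[-0.01,0.023,-0.3],[-0.01,0.023,-0.45],[-0.01,0.023,-0.55],[-0.01,0.023,-0.65],[-0.01,0.023,-0.72],[-0.01,0.023,-0.77],[-0.01,0.023,-0.77]]' --rot '[[0,0,0],[0,0,0],[0,0,0],[0,0,0],[0,0,0],[0,0,0],[0,0,0],[0,0,0]]' --hand '[0.42,0.42,0.42,0.42,0.42,0.42,0.42,0.42]'

```text
time_s: 22.6
ee_pos: [497.7, -294.7, 98.6]
ee_rot: [-180.0, 0.1, -20.5]
force: [-0.1, 0.9, 0.1]
gripper_width: 38.2
gripper_force: 0.0
```

apply_moves --delta_pos '[[0,0,0],[0,0,0],[0,0,0],[0,0,0],[0,0,0],[0,0,0],[0,0,0]]' --rot '[[0,0,0],[0,0,0],[0,0,0],[0,0,0],[0,0,0],[0,0,0],[0,0,0]]' --hand '[0,0,0,0,0,0,0]' --newtons 15

```text
time_s: 23.18
ee_pos: [498.2, -296.3, 100.4]
ee_rot: [179.9, -0.1, -20.5]
force: [-2.8, -4.3, 1.7]
gripper_width: 9.4
gripper_force: 15.0
```

```bash
python3 - <<'E'
from fit import *
np.set_printoptions(precision=3,suppress=True)
p=np.load("p.npy");st=env.state();print(st["ee_pos"],st["force"],st["gripper_width"])
X0=pas(p,30,50,0,0)
for th in range(2,100,4): print(th,(pas(p,30,50,0,np.radians(th))-X0)[:2]/120,np.radians(th)/1.5)
E
```

```text
[ 498.243 -296.297  100.376] [-2.843 -4.32   1.689] 9.40235415342863
2 [-0.017 -0.003] 0.023271056693257727
6 [-0.049 -0.012] 0.06981317007977318
10 [-0.082 -0.023] 0.11635528346628864
14 [-0.113 -0.036] 0.1628973968528041
18 [-0.143 -0.051] 0.20943951023931953
22 [-0.172 -0.068] 0.255981623625835
26 [-0.2   -0.087] 0.30252373701235047
30 [-0.227 -0.109] 0.3490658503988659
34 [-0.252 -0.131] 0.3956079637853814
38 [-0.275 -0.156] 0.44215007717189686
42 [-0.297 -0.182] 0.4886921905584123
46 [-0.316 -0.21 ] 0.5352343039449278
50 [-0.334 -0.239] 0.5817764173314431
54 [-0.35  -0.269] 0.6283185307179586
58 [-0.363 -0.3  ] 0.6748606441044741
62 [-0.375 -0.332] 0.7214027574909895
66 [-0.384 -0.365] 0.7679448708775051
70 [-0.39  -0.398] 0.8144869842640204
74 [-0.395 -0.432] 0.8610290976505359
78 [-0.397 -0.465] 0.9075712110370513
82 [-0.396 -0.499] 0.9541133244235668
86 [-0.394 -0.533] 1.0006554378100823
90 [-0.389 -0.567] 1.0471975511965976
94 [-0.381 -0.6  ] 1.0937396645831132
98 [-0.372 -0.632] 1.1402817779696286
```

Gripped at 9.4 mm. First a small test pull of about 6° to check that the door is free.

apply_moves --delta_pos '[[-0.009,-0.002,0],[-0.017,-0.003,0],[-0.033,-0.007,0],[-0.049,-0.012,0],[-0.049,-0.012,0]]' --rot '[[0,0,0.012],[0,0,0.023],[0,0,0.046],[0,0,0.07],[0,0,0.07]]' --hand '[0,0,0,0,0]'

```text
time_s: 23.6
ee_pos: [493.0, -297.4, 100.4]
ee_rot: [179.9, -0.1, -14.4]
force: [0.4, -4.2, 3.0]
gripper_width: 9.6
gripper_force: 15.0
```

apply_moves --delta_pos '[[-0.033,-0.011,0],[-0.064,-0.024,0],[-0.094,-0.039,0],[-0.123,-0.056,0],[-0.151,-0.075,0],[-0.178,-0.097,0],[-0.203,-0.119,0],[-0.226,-0.144,0],[-0.248,-0.17,0],[-0.267,-0.198,0]]' --rot '[[0,0,0.047],[0,0,0.093],[0,0,0.14],[0,0,0.186],[0,0,0.233],[0,0,0.279],[0,0,0.326],[0,0,0.372],[0,0,0.419],[0,0,0.465]]' --hand '[0,0,0,0,0,0,0,0,0,0]'

```text
time_s: 24.43
ee_pos: [461.0, -319.5, 100.3]
ee_rot: [-180.0, -0.1, 25.6]
force: [1.2, -0.6, 4.3]
gripper_width: 9.7
gripper_force: 15.0
```

apply_moves --delta_pos '[[-0.018,-0.029,0],[-0.034,-0.059,0],[-0.047,-0.09,0],[-0.059,-0.122,0],[-0.068,-0.155,0],[-0.074,-0.188,0],[-0.079,-0.222,0],[-0.081,-0.255,0],[-0.08,-0.289,0],[-0.078,-0.323,0]]' --rot '[[0,0,0.047],[0,0,0.093],[0,0,0.14],[0,0,0.186],[0,0,0.233],[0,0,0.279],[0,0,0.326],[0,0,0.372],[0,0,0.419],[0,0,0.465]]' --hand '[0,0,0,0,0,0,0,0,0,0]'

```text
time_s: 25.27
ee_pos: [450.2, -357.8, 100.3]
ee_rot: [-179.9, -0.1, 65.6]
force: [-3.0, 1.2, 6.0]
gripper_width: 9.8
gripper_force: 15.0
```

apply_moves --delta_pos '[[0.005,-0.034,0],[0.01,-0.055,0],[0.01,-0.055,0],[0.01,-0.055,0]]' --rot '[[0,0,0.047],[0,0,0.07],[0,0,0.07],[0,0,0.07]]' --hand '[0,0,0,0]'

```text
time_s: 25.6
ee_pos: [451.4, -365.1, 100.4]
ee_rot: [-179.9, -0.0, 71.4]
force: [-3.5, -1.8, 4.9]
gripper_width: 9.5
gripper_force: 15.0
```

```bash
python3 pr.py | grep -E "time|pas"; python3 lk2.py | tail -16
```

```text
{'time_s': 25.6, 'ee_pos': array([ 451.36, -365.15,  100.35]), 'ee_rot': array([-179.9 ,   -0.03,   71.44]), 'force': array([-3.51, -1.76,  4.87]), 'torque': array([-0.33,  0.64,  0.02]), 'gripper_width': 9.488218665778776}
pas 0 [ 497.59 -292.21]
pas 30 [ 470.36 -305.23]
pas 60 [ 453.29 -330.12]
pas 90 [ 450.95 -360.21]
pas 93 [ 451.59 -363.2 ]
pas 95 [ 452.1  -365.17]
active_handle top 0.7 [316.7 226.8] exp [315.6 226.3]
    (array([515.9, -66.5, 132.5]), [0.9, 0.9]) exp [516.5 -63.5 132. ]
passive_handle wrist 0.88 [281.5 253.2] exp [320.6 100.6]
passive_handle scene 0.89 [392.2 321.4] exp [378.8 285.7]
passive_handle top 0.97 [444.1 245.3] exp [409.8 232.1]
    (array([ 453.8, -365.6,  136.9]), [2.5, 9.9, 12.0]) exp [ 497.6 -292.2  132. ]
bolt_tab wrist 0.78 [195.6 223.3] exp [359.7 -11.8]
bolt_tab scene 0.47 [362. 333.] exp [371.7 262.4]
bolt_tab top 0.36 [428.1 269.5] exp [392.3 218.9]
    (array([ 401.9, -334.4,  114.9]), [2.7, 2.7]) exp [ 529.8 -248.7  140. ]
passive_leaf_hinge wrist 0.66 [365.9 200.1] exp [366.3 194.1]
passive_leaf_hinge top 0.55 [434.4 226.9] exp [431.9 227.3]
    (array([ 508.2, -354.5,  127.4]), [1.7, 1.7]) exp [ 508.3 -349.5  128. ]
active_leaf_hinge scene 0.86 [340.2 225.2] exp [343.7 223. ]
active_leaf_hinge top 0.76 [334.6 193.2] exp [339.1 195.1]
    (array([ 598.3, -113.3,  111.6]), [2.2, 2.2]) exp [ 592.3 -123.7  128. ]
```

apply_moves --delta_pos '[[0,0,0],[0,0,0],[0,0,0],[0,0,0],[0,0,0]]' --rot '[[0,0,0],[0,0,0],[0,0,0],[0,0,0],[0,0,0]]' --hand '[0.4,0.4,0.4,0.4,0.4]'

```text
time_s: 26.92
ee_pos: [452.2, -365.2, 99.4]
ee_rot: [-180.0, -0.0, 71.5]
force: [0.4, -0.2, 0.3]
gripper_width: 36.0
gripper_force: 0.0
```

apply_moves --delta_pos '[[0,0,0.2],[0,0,0.4],[0,0,0.7],[0,0,1],[0,0,1],[0,0,1]]' --rot '[[0,0,0],[0,0,0],[0,0,0],[0,0,0],[0,0,0],[0,0,0]]' --hand '[0.4,0.4,0.4,0.4,0.4,0.4]'

```text
time_s: 27.42
ee_pos: [453.2, -366.3, 222.1]
ee_rot: [179.7, 0.1, 71.5]
force: [0.4, 0.2, -1.5]
gripper_width: 36.7
gripper_force: 0.0
```

apply_moves --delta_pos '[[-0.2,0.2,0.2],[-0.4,0.4,0.4],[-0.6,0.6,0.5],[-0.6,0.8,0.5],[-0.6,0.8,0.5],[-0.6,0.8,0.5]]' --rot '[[0,0,0],[0,0,0],[0,0,0],[0,0,0],[0,0,0],[0,0,0]]' --hand '[0.4,0.4,0.4,0.4,0.4,0.4]'

```text
time_s: 27.92
ee_pos: [379.6, -268.6, 278.9]
ee_rot: [-179.9, -0.0, 71.5]
force: [0.3, 0.1, -0.0]
gripper_width: 36.4
gripper_force: 0.0
```

```bash
python3 lk2.py; python3 - <<'E'
from fit import *
from scipy.optimize import minimize_scalar
np.set_printoptions(precision=1,suppress=True)
p=np.load("p.npy")
F=[grab("scene"),grab("top")]
# door angles from handle-to-hinge directions using landmarks
for q,fn in(("active_handle",act),("passive_handle",pas)):
    L=[(f,np.array(spotter.landmark_of(f,q)[0]["position"])) for f in F if spotter.landmark_of(f,q)]
    r=minimize_scalar(lambda th:sum(((proj(f,fn(p,30,92 if fn is act else 50,132,th))-x)**2).sum() for f,x in L),bounds=(0,1.75),method="bounded")
    print(q,np.degrees(r.x),r.fun,len(L))
print([spotter.landmark_of(F[0],"cup_center")[:1],spotter.landmark_of(F[1],"cup_center")[:1]])
E
```

```text
27.9167 [ 379.6 -268.6  278.9] [-179.9   -0.    71.5] [-36.7   5.5  93.    0.   81.6 -18.2]
active_handle scene 0.72 [301.7 224.8] exp [301.5 223. ]
active_handle top 0.71 [313.8 225.8] exp [315.6 226.3]
    (array([519.4, -60.4, 122.9]), [1.0, 1.0]) exp [516.5 -63.5 132. ]
passive_handle top 0.77 [440.5 249.9] exp [409.8 232.1]
bolt_tab scene 0.7 [364.2 334.5] exp [371.7 262.4]
passive_leaf_hinge wrist 0.6 [404.7 224.7] exp [403.2 222. ]
passive_leaf_hinge scene 0.57 [408.9 302.2] exp [406.7 301.7]
passive_leaf_hinge top 0.89 [433.4 225.7] exp [431.9 227.3]
    (array([ 510.7, -353.4,  127.7]), [1.4, 0.5, 1.4]) exp [ 508.3 -349.5  128. ]
active_leaf_hinge wrist 0.93 [427.5   0. ] exp [427.8   4. ]
active_leaf_hinge scene 0.66 [341.3 223. ] exp [343.7 223. ]
active_leaf_hinge top 0.68 [335.8 197.7] exp [339.1 195.1]
    (array([ 589.6, -118. ,  127. ]), [3.9, 1.0, 4.3]) exp [ 592.3 -123.7  128. ]
active_handle 89.31922914548531 7.682858791967437 2
passive_handle 91.65132941250152 10.715285220095641 2
[[{'position': [201.1, 219.5], 'score': 0.81}], [{'position': [207.3, 268.2], 'score': 0.71}]]
```

```bash
python3 - <<'E'
from fit import *
np.set_printoptions(precision=1,suppress=True)
p=np.load("p.npy");F={n:grab(n) for n in("scene","top","wrist")}
for b in(0,10,15,20): print(b,*[proj(f,pas(p,15,102,140-b,np.radians(91))) for f in F.values()])
for n,f in F.items(): print(n,[spotter.landmark_of(f,q)[:1] for q in("bolt_tab","passive_handle")])
print([proj(f,pas(p,30,50,132,np.radians(91))) for f in F.values()])
E
```

```text
0 [365.5 321.6] [428.1 269.2] [319.2 234.9]
10 [364.6 325. ] [426.7 269.1] [318.2 232.3]
15 [364.2 326.7] [426.  269.1] [317.7 231. ]
20 [363.8 328.4] [425.3 269.1] [317.2 229.7]
scene [[{'position': [363.7, 332.8], 'score': 0.55}], [{'position': [394.5, 320.5], 'score': 0.77}]]
top [[], [{'position': [442.2, 247.2], 'score': 0.8}]]
wrist [[], []]
[array([394.3, 321.4]), array([438.6, 250.5]), array([360.4, 245. ])]
```

The tab row, with the scene offset seen at the start, matches full withdrawal. Both doors are at about 90°, so I'm handing in.

```bash
python3 -c "
from workcell import env
print(env.job_done())"
```

```text
the job is handed in; nothing more can be done
None
```

I handed the job in at about 28 s: the left door was opened first and measures about 89°, the bolt tab was then pressed down to its stop and measures fully withdrawn, and the right door was opened after that and measures about 92°; the cup hadn't moved noticeably, and I didn't check the counter or tape, though the arm never went near the table.

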